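Set up a still life around the jug and the paint box

ROBOT

A 6-joint arm with a two-finger parallel gripper is mounted at the origin on the work surface. World frame = base frame: x ahead of the robot, y to its left, z up, the work surface at z = 0. Lengths are in mm, angles in rad, forces in N, time in s.
With the tool pointing down it reaches from about 325 to 750 mm from the base axis. Payload 7.6 kg.
Tool frame: the origin (TCP) lies on the mounting face of the last link; the fingertips stand 173 mm ahead of it and the grasp point (between the pads) lies 155 mm ahead of it; z points along the fingers, y is the line along which they close (so a half turn about z gives the same grasp; the last joint's range is limited). The gripper opens to 85 mm and grips with 20 to 120 N. Pads are 22 mm wide; open, the fingers measure 114 mm over their backs; the gripper's body (76 mm by 85 mm) begins 54 mm behind the grasp point. The pads swing forward as they close: fully open they stand 13 mm farther back than shut.
Start: joints at [-0.07, 0.052, 1.401, -0, 1.689, -0.07], TCP at [525.004, 0.023, 404.723] pointing down, gripper open.
Joint ranges: [-2.9, 2.9], [-0.91, 2.17], [0.12, 2.37], [-1.06, 4.2], [0.26, 2.73], [-2.93, 2.93]. Speed limits (rad/s): [2.57, 2.57, 3.01, 3.14, 3.14, 3.14].

INTERFACE

Orientations are given as a unit quaternion [x, y, z, w].
In Python, from plant import * gives the robot as it stands.
- The arm moves only by the tool send_rows, never from a script. Its argument "deltas" is a list of rows, each a list of 3 entries, a list of its own where there are three numbers: the opening, from 0 (shut) to 1 (fully open), then the shift along the tool's x, y, z in mm, then the turn about the tool's z in rad. In form: [[fingers, [dx, dy, dz], twist], ...]. A call has 1 to 10 rows; each row is the pose to reach, as a shift and turn from the pose commanded when the call began, along the tool's axes at that moment; what a row does not reach only later rows make up. A row lasts 1/10 s, in which the tool goes at most 50 mm and 8.59 degrees, less where a joint would pass 70% of its speed; a pose out of reach is approached as far as the arm can. A call with a gripper value outside its range is refused whole. The fingers move at their own pace and stop on an object; the grip force is fixed at half the most. Time passes only in rows, so rows that repeat a pose let the fingers close. It gives the time, the measured TCP pose, the force, the opening and the grip force at its end, in the units of the state.
- get_state(): the state, without advancing time (a new reading comes with each control period).
- read_camera(name): name is "scene" or "side" or "wrist"; returns the picture (420x560x3 uint8, blue, green, red); there is no depth.
- camera_params(name): a dict with "vfov" (degrees; the focal length in pixels is half the picture's height over the tangent of half this angle, whatever the lens; pixels are square), "cx", "cy" (the principal point, pixels), "R" (3x3) and "t" (3): a world point X has camera coordinates R X + t; the wrist camera has in their place "mount" (4x4, takes a point from camera to tool coordinates, whose origin is the TCP and whose axes are the flange's). Camera axes: x right, y down, z forward; pixel columns grow to the right and rows downward; lengths in mm; the calibration is good to about 2 mm. A picture is of the moment at which its call begins: read the wrist's pose just before it. camera_params takes no time and is no camera call.
- close_job(): hands the job in; it is judged then, once.
The state is a dict: "t": time; "qpos": joint angles; "qd": joint speeds; "joint_torque": joint torques, N m; "tool_pos": TCP position; "orientation": TCP orientation; "force": force on the tool from outside, world axes, zero at the start; "wrist_torque": the same for the moment, N m; "finger_gap": opening from 0.0 (shut) to 1.0 (fully open); "grasp_force": force on a finger pad.
Only numpy, scipy, OpenCV 4.12 (cv2) and the standard library are available. Lean on these libraries where they do the work, as an engineer would, in place of code of your own. Each camera call takes 0.05 s, during which the arm holds its last target. There are 200 camera calls.

TASK

Set up the still life on the plywood board, taking left, right, in front and behind along the board's edges as seen from the robot, whose side is the front: stand the bottle midway between the jug and the wooden box, the cup on the middle of the box's lid, and the wooden lay figure directly behind the box with about 2 cm clear between its foot and the box. Stand the pear directly in front of the bottle with about 4 cm clear between them, and the apple straight to the left of the pear, in line with it and with about 4 cm clear between them. Leave the jug, the box, the brush pot and the amber jar where they are, and tip nothing over.

Things in the scene. Friction and masses are not known exactly. Their poses are not given: they have to be found in the camera images.
- board: Fixed plywood board on the table: 300 mm deep (its x), 370 mm wide (its y), 15 mm thick, turned up to 0.2 rad. Origin: centre of its underside; x points to the back (away from the robot), y to the left as the robot sees it, z up; top at z = 15 mm. Jug and box stand on its y axis, 115 mm either side of its centre; which is on the left changes.
- jug: Cream glazed stoneware jug, heavy (0.9 kg), round, 84 mm across at its belly, 135 mm high, open top, with a loop handle pointing roughly to the back that reaches 72 mm from its axis. Stands on the board; stays where it is. Origin at the centre of its underside.
- box: Closed dark wooden paint box with a brass clasp in front, heavy (0.95 kg): 80 mm deep (its x), 120 mm wide (its y), 45 mm high, flat lid. Stands on the board square with it; stays where it is. Origin at the centre of its underside, x to the back and y to the left like the board's; the lid's top is at z = 45 mm in its frame.
- bottle: Green glass bottle, upright, body 52 mm across up to 85 mm height, shoulder up to 128 mm, then a straight neck 27 mm across (from 128 to 172 mm height) with a 31 mm wide lip on top; 180 mm high in all, about 0.3 kg. Starts upright on the table. Origin at the centre of its underside, z up.
- cup: Terracotta cup without a handle, open top: 50 mm across at the foot, 57 to 58 mm across from 20 mm height up to the rim, 60 mm high, wall 3.5 mm, 0.13 kg. Starts upright on the table. Origin at the centre of its underside, z up.
- figure: Rigid wooden lay figure on a round foot 60 mm across, 10 mm high; 164 mm high in all, 0.12 kg; starts on the table. Origin: centre of the foot's underside, z up; faces its -x, shoulders along y. Chest: block 22 mm thick (x), 30 mm wide (y), 106 to 138 mm high up; head above it 16 mm across, 143 to 164 mm; arms hang 18 to 30 mm either side.
- pear: Yellow-green pear standing on its flat end, round, 62 mm across at 28 mm height, tapering to 30 mm across at 68 mm height; 78 mm high plus a thin stem of 8 mm; about 0.17 kg. Origin at the centre of its underside, z up.
- apple: Dull red apple standing on its flat end, round, 64 mm across between 26 and 36 mm height, 57 mm high plus a thin stem of 10 mm; 0.16 kg. Origin at the centre of its underside, z up.
- brush_pot: Bystander: black pot 80 mm across, 110 mm high, with paint brushes standing up to 250 mm high. On the table to the left of the work; to be left alone. Origin at the centre of its underside.
- jar: Bystander: squat amber glass jar with a metal cap, 64 mm across, 75 mm high. On the table to the right of the work; to be left alone. Origin at the centre of its underside.
Not all that is in view belongs to the job. Of the things that look like the box, the smallest one is meant.

How it is judged:
By the outcome, as a careful person would: the job done as asked, in the order asked, and still so for the second after the job is handed in, with the robot touching nothing.
It also fails if it takes over 131 s, if anything falls off the work surface, if the arm or the gripper's body presses on something with over 40 N, if the wrist force passes 120 N, or if a joint passes its speed limit or range.

## Working session

There is one attempt and no reset: what is moved stays moved. The work goes in short steps, Python scripts to look and compute and a tool call to move; the robot and the scene stay as the last step left them, time stands still between calls to the robot, and variables do not carry over. Pictures are saved under pics/ and viewed, at most 17 in all, crops included, and the job is handed in when it is done.

Besides the shell and the picture viewer there is one more tool, called after "Request:" as name(argument=value, ...), one argument or row to a line, values as JSON. send_rows: Moves the arm, as the interface text tells. Its arguments: {"type":"object","properties":{"deltas":{"type":"array","items":{"type":"array"}}},"required":["deltas"]}

```bash
ls; mkdir -p pics
python3 - <<'E'
from plant import *
import cv2
s=get_state(); print(s)
for n in ("scene","side","wrist"):
    p=camera_params(n); print(n,p)
    cv2.imwrite(f"pics/{n}0.png",read_camera(n))
E
```

```text
pics
{'t': 0.0, 'qpos': array([-7.03317938e-02,  5.27940118e-02,  1.40172937e+00,  1.27942204e-05,
        1.68857873e+00, -7.02831863e-02]), 'qd': array([ 7.63181369e-05,  8.28671636e-04,  2.24742714e-04,  1.30989949e-03,
       -1.36134052e-03,  2.10273838e-03]), 'joint_torque': array([ 8.02730119e-04, -3.81666934e+01, -3.60182977e+01,  8.43031398e-05,
        6.19437444e-03, -2.66336252e-05]), 'tool_pos': array([5.24964354e+02, 1.01302655e-02, 4.03892256e+02]), 'orientation': array([ 7.07123237e-01,  7.07089922e-01, -4.90066190e-04, -5.74009444e-04]), 'force': array([-0.73686738,  0.40615539, -0.5593437 ]), 'wrist_torque': array([ 0.07016305,  0.0401966 , -0.0223919 ]), 'grasp_force': 0.0, 'finger_gap': 1.0007876285735557}
scene {'vfov': 50.64816998553126, 'cx': 277.61761023652844, 'cy': 210.87848437011507, 'R': array([[ 0.48105518,  0.87647459,  0.01944742],
       [ 0.51924155, -0.26697327, -0.81185804],
       [-0.70638101,  0.40064643, -0.5835309 ]]), 't': array([-256.66567469, -252.86760433, 1644.00205293])}
side {'vfov': 43.32261183966874, 'cx': 281.99036630069975, 'cy': 208.3210428529728, 'R': array([[-0.99899063, -0.04379171, -0.01000002],
       [-0.01860366,  0.60599212, -0.79525308],
       [ 0.04088543, -0.79426434, -0.60619513]]), 't': array([ 562.85191018,   50.53043384, 1707.20115675])}
wrist {'vfov': 66.33825088577058, 'cx': 277.55892750474464, 'cy': 211.47892657201942, 'mount': array([[-4.06782613e-04, -9.48172203e-01, -3.17756680e-01,
         8.17902654e+01],
       [ 9.99999720e-01, -5.85343829e-04,  4.66470914e-04,
         9.01370111e-01],
       [-6.28291666e-04, -3.17756401e-01,  9.48172176e-01,
         3.14164769e+01],
       [ 0.00000000e+00,  0.00000000e+00,  0.00000000e+00,
         1.00000000e+00]])}
```

View pics/scene0.png

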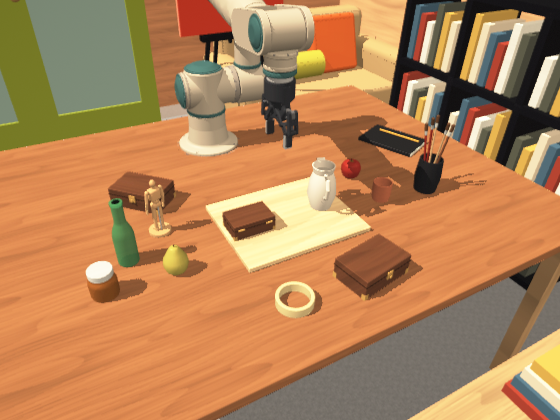

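View pics/side0.png

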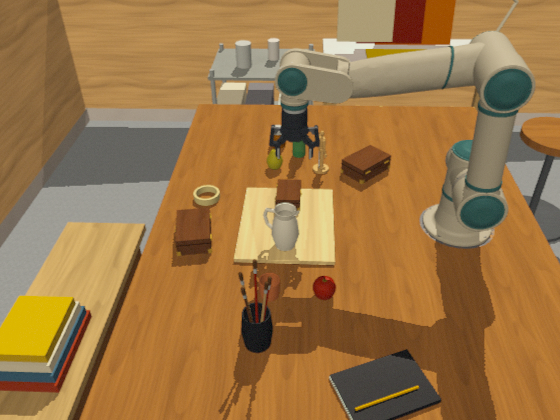

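View pics/wrist0.png

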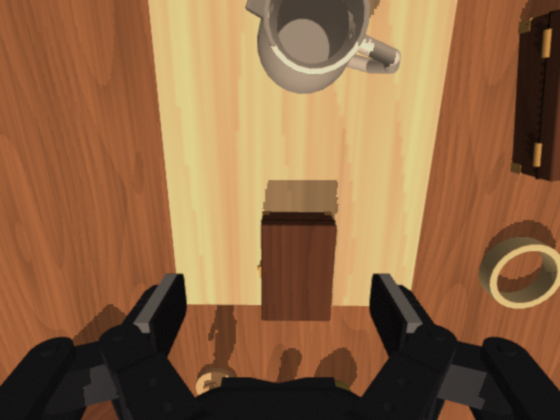

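```bash
cat > h.py <<'E'
from plant import *
import numpy as np, cv2
from scipy.spatial.transform import Rotation as Ro
from scipy.optimize import least_squares
def cam(n,s=None):
    p=camera_params(n); f=210/np.tan(np.radians(p["vfov"])/2)
    if n=="wrist":
        s=s or get_state(); M=np.array(p["mount"]); T=np.eye(4)
        T[:3,:3]=Ro.from_quat(s["orientation"]).as_matrix(); T[:3,3]=s["tool_pos"]
        W=np.linalg.inv(T@M); R,t=W[:3,:3],W[:3,3]
    else: R,t=np.array(p["R"]),np.array(p["t"])
    return f,p["cx"],p["cy"],R,t
def ray(c,uv):
    f,cx,cy,R,t=c; d=R.T@np.array([(uv[0]-cx)/f,(uv[1]-cy)/f,1]); return -R.T@t,d/np.linalg.norm(d)
def onz(c,uv,z):
    o,d=ray(c,uv); return o+d*(z-o[2])/d[2]
def proj(c,X):
    f,cx,cy,R,t=c; p=np.asarray(X)@R.T+t; return np.stack([f*p[...,0]/p[...,2]+cx,f*p[...,1]/p[...,2]+cy],-1)
def tri(obs):
    A=np.zeros((3,3));b=np.zeros(3);L=[]
    for c,uv in obs:
        o,d=ray(c,uv);P=np.eye(3)-np.outer(d,d);A+=P;b+=P@o;L.append((o,P))
    X=np.linalg.solve(A,b); return X,[round(float(np.linalg.norm(P@(X-o))),1) for o,P in L]
E
python3 - <<'E'
from h import *
np.set_printoptions(precision=1,suppress=True)
s=cam("scene");d=cam("side")
for n,uv,z in [("bottle",(127,262),0),("figure",(160,229),0),("pear",(176,273),0),("apple",(351,177),0),("cup",(381,198),0),("jug",(321,208),15),("pot",(428,188),0),("jar",(103,295),0),("ring",(295,302),0)]: print(n,onz(s,uv,z))
for uv in [(206,209),(305,179),(368,224),(250,257)]: print(onz(s,uv,15))
print()
for uv in [(243,188),(333,190),(335,260),(237,259)]: print(onz(d,uv,15))
print(onz(d,(324,288),30),onz(s,(351,168),30))
E
```

```text
bottle [ 516.9 -420.8    0. ]
figure [ 424.1 -309.     0. ]
pear [ 611.4 -325.3    0. ]
apple [440.1 327.6   0. ]
cup [583.3 335.9   0. ]
jug [560.6 128.8  15. ]
pot [607.3 507.9   0. ]
jar [ 603.9 -496.     0. ]
ring [ 827.7 -116.2    0. ]
[ 413.1 -169.1   15. ]
[402.3 171.7  15. ]
[685. 203.  15.]
[ 657.3 -147.2   15. ]

[ 707.1 -159.6   15. ]
[ 392.6 -156.8   15. ]
[398.4 199.5  15. ]
[687.5 204.7  15. ]
[433.7 328.8  30. ] [432.6 328.8  30. ]
```

Run:
```python
import cv2
a=cv2.imread("pics/scene0.png");b=cv2.imread("pics/side0.png")
cv2.imwrite("pics/c1.png",cv2.resize(a[155:265,200:375],None,fx=4.5,fy=4.5,interpolation=cv2.INTER_CUBIC))
x=cv2.resize(b[180:270,225:345],None,fx=6,fy=6,interpolation=cv2.INTER_CUBIC)
cv2.imwrite("pics/c2.png",x)
```

```text
(no output)
```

View pics/c1.png

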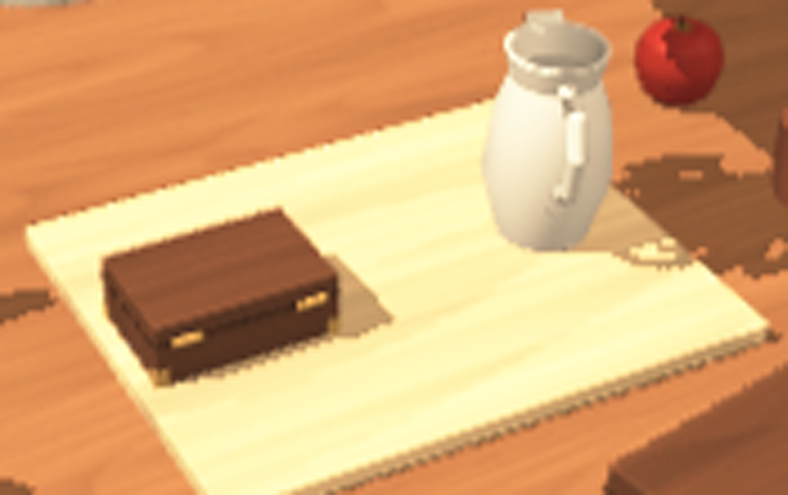

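View pics/c2.png

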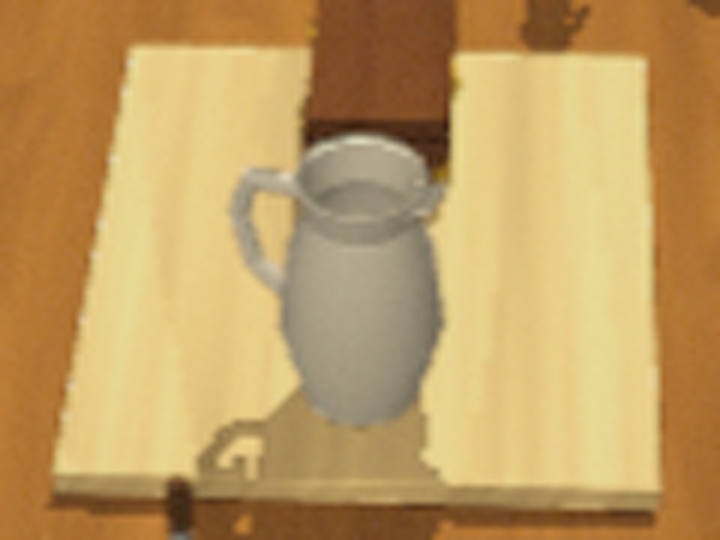

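```bash
cat > b.py <<'E'
from h import *
np.set_printoptions(precision=1,suppress=True)
S=get_state();cs=cam("scene");cd=cam("side");cw=cam("wrist",S)
def P(b,x,y,z):
    c,s=np.cos(b[2]),np.sin(b[2]); return np.array([b[0]+c*x-s*y,b[1]+s*x+c*y,z])
obs=[(cd,(246.7,187.7),150,-185),(cd,(332.5,189.5),-150,-185),(cd,(334.8,261.8),-150,185),(cd,(234.2,259.5),150,185),
(cs,(205.8,206.1),-150,-185),(cs,(370.7,227.2),150,185),(cw,(175,303.5),-150,-185),(cw,(412,304.5),150,-185)]
ed=[(cs,(308.9,176.8),0,-150),(cs,(243,262),1,-185),(cw,(152,0),0,-150),(cw,(457,0),0,150)]
def r(b,f=False):
    L=[];c,s=np.cos(b[2]),np.sin(b[2])
    for k,uv,x,y in obs:
        q=onz(k,uv,15)-P(b,x,y,15); L+=[c*q[0]+s*q[1],-s*q[0]+c*q[1]]
    for k,uv,a,v in ed:
        q=onz(k,uv,15)-P(b,0,0,15); L.append((c*q[0]+s*q[1] if a==0 else -s*q[0]+c*q[1])-v)
    return np.array(L)
E
python3 - <<'E'
from b import *
o=least_squares(r,[545,20,0],loss="soft_l1",f_scale=3);print(o.x[:2],round(o.x[2],4));e=r(o.x);print(e[:16].reshape(8,2),e[16:])
b=o.x
for n,x,y in (("board",0,0),("jug",0,115),("box",0,-115)): print(n,P(b,x,y,15))
# wrist lid corners
for uv in [(262,220),(335,220),(331,320),(262,320)]: print(onz(cw,uv,60))
print("lid pred",[proj(cw,P(b,x,y,60)) for x,y in((-40,-55),(40,-55),(40,-175),(-40,-175))])
print("scene lid pred",[proj(cs,P(b,x,y,60)) for x,y in((-40,-55),(40,-55),(40,-175),(-40,-175))])
E
```

```text
[547.2  20.6] -0.0085
[[-1.4  3.9]
 [-1.5  3.3]
 [ 0.4  0.3]
 [-3.3  2.8]
 [ 3.6 -1.2]
 [ 1.3 -3.8]
 [-3.3 -1. ]
 [ 4.6  0.1]] [-2.2 -5.2  6.3 -0.3]
board [547.2  20.6  15. ]
jug [548.2 135.6  15. ]
box [546.2 -94.4  15. ]
[509.5 -32.2  60. ]
[585.1 -32.3  60. ]
[ 587.4 -155.4   60. ]
[ 507.6 -155.4   60. ]
lid pred [array([259.4, 221.6]), array([336.5, 222.2]), array([329.6, 319.5]), array([260.4, 319. ])]
scene lid pred [array([262.7, 200.3]), array([276.2, 215.5]), array([234.8, 228.1]), array([222.7, 211.7])]
```

Run:
```python
from b import *
a=cv2.imread("pics/wrist0.png"); h=cv2.cvtColor(a,cv2.COLOR_BGR2HSV)
g=a[:,:,1].astype(float)
L=[]
for v in range(2,300,33):
    d=np.diff(cv2.GaussianBlur(g,(5,1),0)[v]); l=130+np.argmax(d[130:200]); rr=395+np.argmin(d[395:470]); L.append((v,l,rr))
    print(v,l,rr,onz(cw,(l+.5,v),15)[:2],onz(cw,(rr+.5,v),15)[:2])
d=np.diff(cv2.GaussianBlur(g,(1,5),0),axis=0)
for u in (190,220,250,345,370,400): v=285+np.argmin(d[285:320,u]);print(u,v,onz(cw,(u,v+.5),15)[:2])
a=cv2.imread("pics/side0.png"); g=cv2.GaussianBlur(a[:,:,1].astype(float),(3,3),0)
for v in range(192,260,11):
    d=np.diff(g[v]); l=228+np.argmax(d[228:255]);rr=325+np.argmin(d[325:342]);print(v,l,rr,onz(cd,(l+.5,v),15)[:2],onz(cd,(rr+.5,v),15)[:2])
```

```text
2 147 456 [400.3 174.9] [698.  174.8]
35 151 451 [400.7 146.6] [698.1 146.4]
68 154 446 [400.  116.6] [698.1 116.4]
101 157 440 [399.2  84.7] [697.1  84.6]
134 161 435 [399.5  50.8] [697.1  50.7]
167 164 430 [398.7  14.7] [697.2  14.6]
200 168 424 [399.1 -23.9] [696. -24.]
233 171 419 [398.2 -65.2] [696.  -65.3]
266 174 414 [ 397.3 -109.6] [ 696.  -109.6]
299 185 406 [ 406.6 -157.3] [ 692.1 -157.3]
190 303 [ 411.8 -164. ]
220 304 [ 450.7 -165.6]
250 304 [ 489.7 -165.6]
345 305 [ 613.3 -167.1]
370 287 [ 643.4 -140.2]
400 285 [ 681.3 -137.3]
192 245 332 [ 695.9 -135.8] [ 394.7 -144.8]
203 243 332 [696.4 -71.9] [396.7 -81.1]
214 241 333 [696.8 -11.5] [395.4 -20.9]
225 239 333 [697.2  45.7] [397.3  36.2]
236 237 333 [697.6 100. ] [399.1  90.4]
247 235 334 [698.  151.6] [397.8 141.9]
258 233 334 [698.3 200.7] [399.5 190.9]
```

Request:
send_rows(
  deltas=[
    [1, [-50, 0, -10], 0],
    [1, [-100, 0, -20], 0],
    [1, [-150, 0, -30], 0],
    [1, [-200, 0, -40], 0],
    [1, [-240, 0, -50], 0],
    [1, [-240, 0, -50], 0],
    [1, [-240, 0, -50], 0],
  ],
)

```text
t: 0.85
tool_pos: [524.9, -240.8, 454.1]
orientation: [0.708, 0.706, 0.0, -0.0]
force: [0.2, -0.0, 0.2]
finger_gap: 1.002
grasp_force: 0.0
```

Run:
```python
from h import *
import pickle
s=get_state();print(s["t"],s["tool_pos"]);a=read_camera("wrist");cv2.imwrite("pics/w1.png",a);pickle.dump(s,open("w1.pkl","wb"))
```

```text
0.85 [ 524.90044824 -240.81207401  454.14122252]
```

Request:
send_rows(
  deltas=[
    [1, [-50, 0, 0], 0],
    [1, [-100, 0, 0], 0],
    [1, [-120, 0, 0], 0],
    [1, [-120, 0, 0], 0],
    [1, [-120, 0, 0], 0],
  ],
)

```text
t: 1.4
tool_pos: [525.6, -358.7, 454.3]
orientation: [0.707, 0.708, 0.0, -0.001]
force: [0.1, 0.7, -0.2]
finger_gap: 1.006
grasp_force: 0.0
```

Run:
```python
from h import *
import pickle
s=get_state();print(s["t"],s["tool_pos"]);a=read_camera("wrist");cv2.imwrite("pics/w2.png",a);pickle.dump(s,open("w2.pkl","wb"))
b=cv2.imread("pics/w1.png")
cv2.imwrite("pics/w12.png",cv2.resize(np.vstack([b,a]),(400,600)))
```

```text
1.4 [ 525.55723572 -358.71085895  454.25472153]
```

View pics/w1.png

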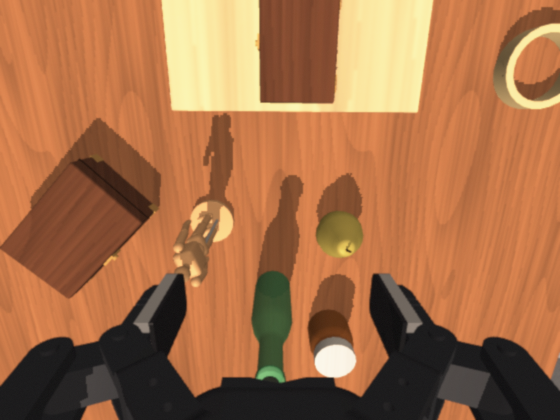

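View pics/w2.png

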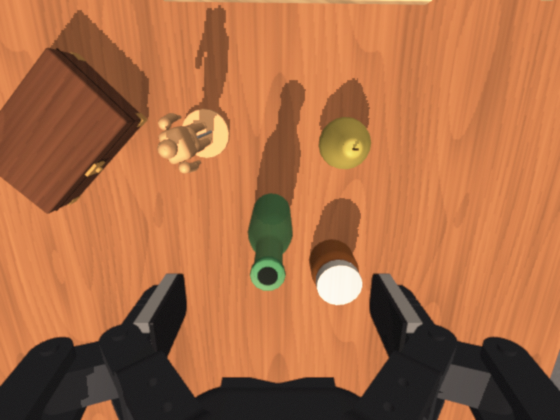

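Run:
```python
import cv2
a=cv2.imread("pics/w2.png")[95:305,145:385]
cv2.imwrite("pics/c3.png",cv2.resize(a,None,fx=2.8,fy=2.8,interpolation=cv2.INTER_CUBIC))
```

```text
(no output)
```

View pics/c3.png

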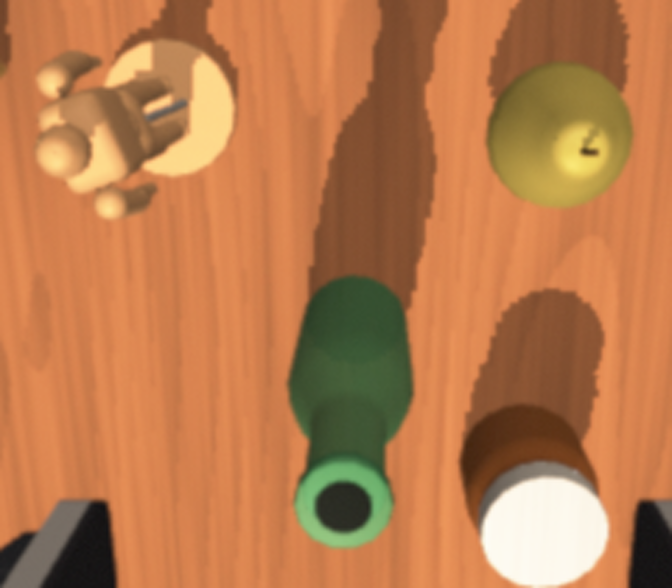

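Run:
```python
from h import *
import pickle
np.set_printoptions(precision=1,suppress=True)
w1=cam("wrist",pickle.load(open("w1.pkl","rb")));w2=cam("wrist",pickle.load(open("w2.pkl","rb")));cs=cam("scene");cd=cam("side")
for n,o in dict(lip=[(w2,(268,274)),(w1,(270,378)),(cs,(116,202))],stem=[(w1,(347,249)),(w2,(354,147)),(cs,(176,248))],foot=[(w1,(212,220)),(w2,(205,134)),(cs,(160,229))],head=[(w2,(168,149)),(w1,(192,265)),(cs,(152,183))]).items(): print(n,*tri(o))
print("lip180",onz(w2,(268,274),180),onz(cs,(116,202),180)); print("pear28",onz(w1,(339,234),28),onz(w2,(345,143),28),onz(cs,(176,262),28))
print("foot",onz(w1,(212,220),10),onz(w2,(205,134),10))
```

```text
lip [ 517.8 -413.3  179.2] [1.3, 2.2, 1.3]
stem [ 608.5 -319.2   76. ] [2.6, 1.1, 3.6]
foot [ 435.1 -311.3    7.8] [1.3, 1.4, 0.5]
head [ 439.  -309.2  153.8] [4.3, 8.8, 4.6]
lip180 [ 518.4 -414.2  180. ] [ 516.9 -413.7  180. ]
pear28 [ 607.1 -322.7   28. ] [ 608.  -321.4   28. ] [ 604.4 -319.7   28. ]
foot [ 436.  -309.1   10. ] [ 435.4 -312.4   10. ]
```

Request:
send_rows(
  deltas=[
    [1, [-45, -8, 10], 0],
    [1, [-55, -8, 30], 0],
    [1, [-55, -8, 70], 0],
    [1, [-55, -8, 110], 0],
    [1, [-55, -8, 140], 0],
    [1, [-55, -8, 149], 0],
    [1, [-55, -8, 149], 0],
    [0.2, [-55, -8, 149], 0],
    [0.2, [-55, -8, 149], 0],
    [0.1, [-55, -8, 149], 0],
  ],
)

```text
t: 2.45
tool_pos: [517.2, -415.0, 307.8]
orientation: [0.707, 0.707, 0.0, 0.002]
force: [0.2, -0.7, -0.1]
finger_gap: 0.515
grasp_force: 0.0
```

Request:
send_rows(
  deltas=[
    [0, [0, 0, 0], 0],
    [0, [0, 0, 0], 0],
    [0, [0, 0, 0], 0],
    [0, [0, 0, 0], 0],
    [0, [0, 0, 0], 0],
  ],
)

```text
t: 2.95
tool_pos: [517.0, -415.2, 306.9]
orientation: [0.707, 0.707, -0.0, 0.001]
force: [-1.5, -0.9, 5.4]
finger_gap: 0.304
grasp_force: 59.5
```

Request:
send_rows(
  deltas=[
    [0, [0, 0, -15], 0],
    [0, [0, 0, -50], 0],
    [0, [0, 0, -90], 0],
    [0, [25, 2, -100], 0],
    [0, [65, 5, -100], 0],
    [0, [105, 8, -100], 0],
    [0, [145, 11, -100], 0],
    [0, [185, 14, -100], 0],
    [0, [225, 17, -100], 0],
    [0, [265, 19, -100], 0],
  ],
)

```text
t: 3.95
tool_pos: [535.8, -148.3, 405.6]
orientation: [0.707, 0.707, -0.0, -0.001]
force: [1.0, 0.3, -2.8]
finger_gap: 0.307
grasp_force: 59.5
```

Request:
send_rows(
  deltas=[
    [0, [40, 3, 0], 0],
    [0, [80, 6, 0], 0],
    [0, [120, 9, 0], 0],
    [0, [150, 11, 0], 0],
    [0, [165, 12, 0], 0],
    [0, [171, 12, 0], 0],
    [0, [171, 12, 20], 0],
    [0, [171, 12, 40], 0],
    [0, [171, 12, 60], 0],
    [0, [171, 12, 60], 0],
  ],
)

```text
t: 4.95
tool_pos: [547.5, 19.9, 342.3]
orientation: [0.708, 0.707, -0.002, -0.002]
force: [-1.1, -0.1, -3.7]
finger_gap: 0.31
grasp_force: 59.6
```

Request:
send_rows(
  deltas=[
    [0, [1, 0, 10], 0],
    [0, [1, 0, 17], 0],
    [0, [1, 0, 19], 0],
    [0, [1, 0, 20], 0],
    [0, [1, 0, 20], 0],
  ],
)

```text
t: 5.45
tool_pos: [548.1, 22.0, 326.1]
orientation: [0.707, 0.707, 0.0, 0.0]
force: [-0.7, -0.3, -3.1]
finger_gap: 0.307
grasp_force: 59.6
```

Request:
send_rows(
  deltas=[
    [0, [0, 0, 1], 0],
    [0, [0, 0, 2], 0],
    [0, [0, 0, 2.5], 0],
    [0, [0, 0, 3], 0],
    [0, [0, 0, 3], 0],
  ],
)

```text
t: 5.95
tool_pos: [548.0, 22.0, 322.7]
orientation: [0.707, 0.707, 0.0, 0.0]
force: [-0.0, 0.3, -2.8]
finger_gap: 0.31
grasp_force: 59.6
```

Request:
send_rows(
  deltas=[
    [0, [0, 0, 0.5], 0],
    [0, [0, 0, 1], 0],
    [0, [0, 0, 1], 0],
  ],
)

```text
t: 6.25
tool_pos: [548.0, 22.0, 321.9]
orientation: [0.707, 0.707, 0.0, 0.0]
force: [-1.2, -1.3, -1.9]
finger_gap: 0.304
grasp_force: 59.8
```

Request:
send_rows(
  deltas=[
    [0, [0, 0, 0.5], 0],
    [0, [0, 0, 1], 0],
    [0, [0, 0, 1.5], 0],
    [0, [0, 0, 1.5], 0],
  ],
)

```text
t: 6.65
tool_pos: [548.1, 22.1, 321.9]
orientation: [0.707, 0.707, 0.001, 0.001]
force: [-2.1, 0.3, 7.1]
finger_gap: 0.308
grasp_force: 60.8
```

Request:
send_rows(
  deltas=[
    [0.35, [0, 0, 0], 0],
    [0.45, [0, 0, 0], 0],
    [0.6, [0, 0, 0], 0],
    [0.8, [0, 0, 0], 0],
    [1, [0, 0, -10], 0],
    [1, [0, 0, -35], 0],
    [1, [0, 0, -75], 0],
    [1, [0, 0, -120], 0],
    [1, [0, 0, -134], 0],
    [1, [0, 0, -134], 0],
  ],
)

```text
t: 7.65
tool_pos: [547.8, 22.0, 457.8]
orientation: [0.707, 0.707, 0.002, 0.002]
force: [-0.3, 0.1, -0.5]
finger_gap: 0.999
grasp_force: 0.0
```

Request:
send_rows(
  deltas=[
    [1, [40, -4, 0], 0],
    [1, [90, -9, 0], 0],
    [1, [140, -14, 0], 0],
    [1, [190, -19, 0], 0],
    [1, [230, -23, 0], 0],
    [1, [238, -23, 0], 0],
    [1, [238, -23, 0], 0],
    [1, [238, -23, 0], 0],
  ],
)

```text
t: 8.45
tool_pos: [525.3, 259.2, 453.1]
orientation: [0.707, 0.707, -0.001, -0.0]
force: [0.3, 0.1, 0.5]
finger_gap: 1.004
grasp_force: 0.0
```

```bash
cat > snap.py <<'E'
from h import *
import pickle,sys
n=sys.argv[1];s=get_state();pickle.dump(s,open(n+".pkl","wb"));cv2.imwrite(f"pics/{n}.png",read_camera("wrist"));print(s["t"],s["tool_pos"])
E
python3 snap.py w3
python3 - <<'E'
from h import *
cv2.imwrite("pics/s3.png",read_camera("scene"))
E
```

```text
8.45 [525.33505601 259.17314756 453.07209007]
```

View pics/w3.png

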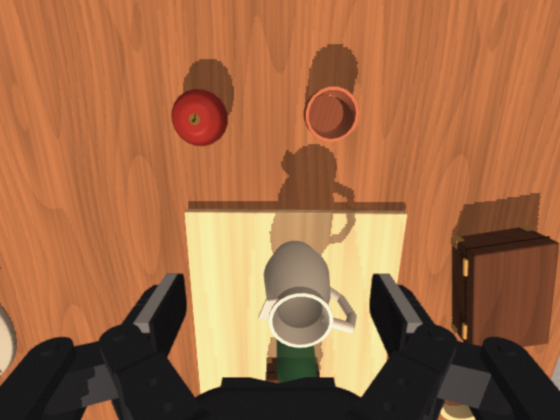

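Run:
```python
from h import *
import pickle
np.set_printoptions(precision=1,suppress=True)
w=cam("wrist",pickle.load(open("w3.pkl","rb")));cs=cam("scene");cd=cam("side")
print("cup",tri([(w,(331,113.5)),(cs,(382,183))]),onz(w,(331,113.5),60))
print("apple",tri([(w,(200,118)),(cs,(351,168)),(cd,(324,288))]),onz(w,(200,118),31),onz(w,(194,119),57))
print("jug rim",onz(w,(301,319),150))
```

```text
cup (array([583.4, 329.7,  56.2]), [0.9, 0.9]) [583.4 330.5  60. ]
apple (array([434.3, 326.7,  30. ]), [2.0, 1.4, 1.6]) [435.3 324.9  31. ] [434.7 324.9  57. ]
jug rim [549.3 135.6 150. ]
```

Request:
send_rows(
  deltas=[
    [1, [10, 8, 0], -0.14],
    [1, [20, 16, 0], -0.28],
    [1, [30, 24, 0], -0.42],
    [1, [40, 32, 0], -0.56],
    [1, [50, 40, 0], -0.7],
    [1, [60, 48, 0], -0.84],
    [1, [71, 58, 0], -0.98],
    [1, [71, 58, 0], -1.12],
    [1, [71, 58, 20], -1.26],
    [1, [71, 58, 40], -1.4],
  ],
)

```text
t: 9.55
tool_pos: [583.7, 329.5, 414.4]
orientation: [0.083, 0.997, 0.0, 0.001]
force: [-0.3, -0.2, -0.8]
finger_gap: 0.997
grasp_force: 0.0
```

Request:
send_rows(
  deltas=[
    [1, [0, 0, 20], -0.1],
    [1, [0, 0, 40], -0.17],
    [1, [0, 0, 80], -0.17],
    [1, [0, 0, 120], -0.17],
    [1, [0, 0, 120], -0.17],
    [1, [0, 0, 120], -0.17],
  ],
)

```text
t: 10.15
tool_pos: [583.5, 330.1, 294.8]
orientation: [0.001, 1.0, -0.0, -0.0]
force: [0.5, -0.2, 1.2]
finger_gap: 0.998
grasp_force: 0.0
```

```bash
python3 -c "
from h import *
s=get_state();R=Ro.from_quat(s['orientation']).as_matrix();print(s['tool_pos'],s['qpos'].round(2),'yaw tool y',R[:,1].round(4));t=np.array([583.4,330.2,185]);print(R.T@(t-s['tool_pos']))"
```

```text
[583.48113754 330.09188639 294.82575882] [ 0.46  0.52  1.06 -0.    1.56 -1.11] yaw tool y [ 2.2e-03  1.0e+00 -4.0e-04]
[2.76494356e-02 1.47057791e-01 1.09825740e+02]
```

Request:
send_rows(
  deltas=[
    [1, [0, 0, 30], 0],
    [1, [0, 0, 70], 0],
    [1, [0, 0, 100], 0],
    [1, [0, 0, 109], 0],
    [1, [0, 0, 109], 0],
    [0.6, [0, 0, 109], 0],
    [0.4, [0, 0, 109], 0],
    [0.3, [0, 0, 109], 0],
    [0.2, [0, 0, 109], 0],
    [0.1, [0, 0, 109], 0],
  ],
)

```text
t: 11.15
tool_pos: [584.0, 331.4, 189.1]
orientation: [0.0, 1.0, 0.001, 0.003]
force: [0.1, -0.3, 6.0]
finger_gap: 0.67
grasp_force: 64.2
```

Request:
send_rows(
  deltas=[
    [0, [0, 0, 0], 0],
    [0, [0, 0, 0], 0],
    [0, [0, 0, 0], 0],
    [0, [0, 0, 0], 0],
  ],
)

```text
t: 11.55
tool_pos: [584.0, 331.4, 189.1]
orientation: [0.0, 1.0, 0.001, 0.003]
force: [-0.2, -0.8, 7.1]
finger_gap: 0.667
grasp_force: 64.2
```

Request:
send_rows(
  deltas=[
    [0, [0, 0, -20], 0],
    [0, [0, 0, -60], 0],
    [0, [0, 0, -105], 0],
    [0, [0, 0, -150], 0],
    [0, [0, 0, -195], 0],
    [0, [0, 0, -235], 0],
    [0, [0, 0, -240], 0],
    [0, [2, -30, -240], 0],
    [0, [6, -70, -240], 0],
    [0, [10, -115, -240], 0],
  ],
)

```text
t: 12.55
tool_pos: [572.3, 215.4, 425.0]
orientation: [-0.0, 1.0, 0.0, -0.0]
force: [0.4, -0.2, -1.1]
finger_gap: 0.67
grasp_force: 64.4
```

Request:
send_rows(
  deltas=[
    [0, [4, -45, 0], 0],
    [0, [8, -90, 0], 0],
    [0, [12, -135, 0], 0],
    [0, [16, -180, 0], 0],
    [0, [20, -225, 0], 0],
    [0, [24, -265, 0], 0],
    [0, [27, -300, 0], 0],
    [0, [27, -310, 0], 0],
    [0, [27, -310, 0], 0],
    [0, [27, -310, 0], 0],
  ],
)

```text
t: 13.55
tool_pos: [545.7, -93.2, 425.3]
orientation: [0.0, 1.0, 0.0, 0.0]
force: [0.0, -0.3, -1.8]
finger_gap: 0.672
grasp_force: 64.5
```

```bash
cat > to.py <<'E'
from h import *
import sys
np.set_printoptions(precision=1,suppress=True)
s=get_state();R=Ro.from_quat(s['orientation']).as_matrix();t=np.array(list(map(float,sys.argv[1:4])))
print(s["t"],s["tool_pos"],"yaw(tool y)",np.arctan2(R[1,1],R[0,1]).round(3),"delta",R.T@(t-s["tool_pos"]),"F",s["force"],s["finger_gap"].round(2))
E
python3 to.py 546.6 -95 249
```

```text
Traceback (most recent call last):
  File "to.py", line 5, in <module>
    print(s["t"],s["tool_pos"],"yaw(tool y)",np.arctan2(R[1,1],R[0,1]).round(3),"delta",R.T@(t-s["tool_pos"]),"F",s["force"],s["finger_gap"].round(2))
                                                                                                                             ^^^^^^^^^^^^^^^^^^^^^
AttributeError: 'float' object has no attribute 'round'
```

Request:
send_rows(
  deltas=[
    [0, [-1, -2, 30], 0],
    [0, [-1, -2, 70], 0],
    [0, [-1, -2, 110], 0],
    [0, [-1, -2, 145], 0],
    [0, [-1, -2, 162], 0],
    [0, [-1, -2, 168], 0],
    [0, [-1, -2, 170], 0],
    [0, [-1, -2, 172], 0],
    [0, [-1, -2, 173], 0],
    [0, [-1, -2, 173], 0],
  ],
)

```text
t: 14.55
tool_pos: [546.9, -95.9, 253.2]
orientation: [0.0, 1.0, -0.0, 0.001]
force: [0.2, -1.1, -1.8]
finger_gap: 0.673
grasp_force: 64.5
```

Request:
send_rows(
  deltas=[
    [0, [0, 0, 1], 0],
    [0, [0, 0, 2], 0],
    [0, [0, 0, 3], 0],
    [0, [0, 0, 3], 0],
  ],
)

```text
t: 14.95
tool_pos: [546.7, -96.0, 249.3]
orientation: [0.0, 1.0, 0.0, 0.0]
force: [0.2, -0.0, -1.6]
finger_gap: 0.666
grasp_force: 64.5
```

```bash
sed -i 's/s\["finger_gap"\].round(2)/round(s["finger_gap"],2)/' to.py; python3 to.py 546.6 -95 249
```

```text
14.95 [546.7 -96.  249.3] yaw(tool y) 1.57 delta [0.1 1.  0.3] F [ 0.2 -0.  -1.6] 0.67
```

Request:
send_rows(
  deltas=[
    [0, [0, 0.5, 0.5], 0],
    [0, [0, 0.5, 1], 0],
    [0, [0, 0.5, 1], 0],
  ],
)

```text
t: 15.25
tool_pos: [546.7, -95.7, 249.2]
orientation: [0.001, 1.0, -0.0, 0.0]
force: [-3.4, -1.4, 5.4]
finger_gap: 0.673
grasp_force: 64.9
```

Request:
send_rows(
  deltas=[
    [0, [0, 0, 0.5], 0],
    [0, [0, 0, 1], 0],
    [0, [0, 0, 1], 0],
  ],
)

```text
t: 15.55
tool_pos: [546.7, -95.7, 249.1]
orientation: [0.001, 1.0, -0.0, 0.001]
force: [-6.5, -1.1, 10.0]
finger_gap: 0.671
grasp_force: 65.3
```

Request:
send_rows(
  deltas=[
    [0, [0, 0, 0.5], 0],
    [0, [0, 0, 1], 0],
    [0, [0, 0, 1], 0],
  ],
)

```text
t: 15.85
tool_pos: [546.8, -95.7, 249.1]
orientation: [0.0, 1.0, -0.001, 0.001]
force: [-9.5, -0.5, 17.5]
finger_gap: 0.672
grasp_force: 65.6
```

Request:
send_rows(
  deltas=[
    [0, [0, 0, -2], 0],
    [0, [0, 0, -2], 0],
    [0.7, [0, 0, -2], 0],
    [0.75, [0, 0, -2], 0],
    [0.85, [0, 0, -2], 0],
    [1, [0, 0, -2], 0],
    [1, [0, 0, -12], 0],
    [1, [0, 0, -42], 0],
    [1, [0, 0, -90], 0],
    [1, [0, 0, -135], 0],
  ],
)

```text
t: 16.85
tool_pos: [546.4, -95.4, 383.5]
orientation: [0.0, 1.0, 0.0, 0.0]
force: [0.5, -0.1, -0.7]
finger_gap: 0.999
grasp_force: 0.0
```

Request:
send_rows(
  deltas=[
    [1, [10, -15, -10], 0.14],
    [1, [25, -45, -15], 0.28],
    [1, [40, -80, -15], 0.42],
    [1, [58, -115, -15], 0.56],
    [1, [76, -150, -15], 0.7],
    [1, [94, -185, -15], 0.84],
    [1, [111, -215, -15], 0.98],
    [1, [111, -215, -15], 1.12],
    [1, [111, -215, -15], 1.15],
    [1, [111, -215, -15], 1.15],
  ],
)

```text
t: 17.85
tool_pos: [435.6, -310.1, 396.7]
orientation: [0.543, 0.84, 0.0, 0.0]
force: [0.3, -0.4, 1.3]
finger_gap: 1.001
grasp_force: 0.0
```

```bash
python3 to.py 435.5 -311 277; python3 snap.py w4
python3 - <<'E'
from h import *
import pickle
w2=cam("wrist",pickle.load(open("w2.pkl","rb")))
print("head",onz(w2,(168.2,147.9),154), "foot",onz(w2,(145+167/2.8,95+107/2.8),10))
a=cv2.imread("pics/w4.png");b=read_camera("scene");cv2.imwrite("pics/s4.png",b)
cv2.imwrite("pics/w4v.png",np.hstack([cv2.resize(a,(400,300)),cv2.resize(b[150:270,190:350],(400,300),interpolation=cv2.INTER_CUBIC)]))
E
```

```text
17.85 [ 435.6 -310.1  396.7] yaw(tool y) 0.423 delta [ -0.7  -0.5 119.7] F [ 0.3 -0.4  1.3] 1.0
17.85 [ 435.58710258 -310.07870241  396.74417939]
head [ 435.81558299 -311.74340251  154.        ] foot [ 434.9875551  -311.96393242   10.        ]
```

View pics/w4v.png

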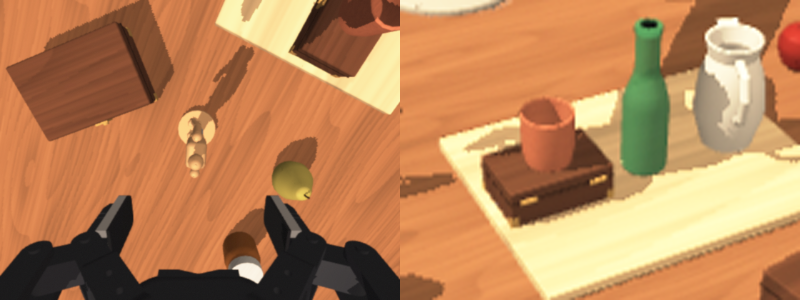

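Request:
send_rows(
  deltas=[
    [1, [-1, -1, 30], 0],
    [1, [-1, -1, 65], 0],
    [1, [-1, -1, 100], 0],
    [1, [-1, -1, 118], 0],
    [1, [-1, -1, 119], 0],
    [1, [-1, -1, 119], 0],
    [0.5, [-1, -1, 119], 0],
    [0.3, [-1, -1, 119], 0],
    [0.2, [-1, -1, 119], 0],
    [0.15, [-1, -1, 119], 0],
  ],
)

```text
t: 18.95
tool_pos: [435.1, -311.7, 277.8]
orientation: [0.544, 0.839, -0.0, 0.001]
force: [0.0, -0.1, -0.5]
finger_gap: 0.332
grasp_force: 0.0
```

Request:
send_rows(
  deltas=[
    [0.1, [0, 0, 0], 0],
    [0, [0, 0, 0], 0],
    [0, [0, 0, 0], 0],
    [0, [0, 0, 0], 0],
    [0, [0, 0, 0], 0],
  ],
)

```text
t: 19.45
tool_pos: [435.1, -311.8, 277.7]
orientation: [0.544, 0.839, -0.0, 0.001]
force: [0.9, -0.6, 5.4]
finger_gap: 0.244
grasp_force: 60.3
```

```bash
python3 to.py 636.6 -96 300
```

```text
19.45 [ 435.1 -311.8  277.7] yaw(tool y) 0.42 delta [114.9 272.  -22.3] F [ 0.9 -0.6  5.4] 0.24
```

Request:
send_rows(
  deltas=[
    [0, [0, 0, -15], 0],
    [0, [0, 0, -50], 0],
    [0, [0, 0, -95], 0],
    [0, [0, 0, -135], 0],
    [0, [5, 11, -150], 0.04],
    [0, [18, 43, -150], 0.1],
    [0, [33, 78, -150], 0.16],
    [0, [48, 114, -150], 0.22],
    [0, [64, 151, -150], 0.28],
    [0, [80, 189, -150], 0.34],
  ],
)

```text
t: 20.45
tool_pos: [575.6, -160.2, 427.6]
orientation: [0.679, 0.734, -0.0, -0.0]
force: [0.6, -0.6, -0.9]
finger_gap: 0.251
grasp_force: 59.8
```

```bash
python3 to.py 636.6 -96 310
```

```text
20.45 [ 575.6 -160.2  427.6] yaw(tool y) 0.077 delta [ 59.2  65.9 117.5] F [ 0.6 -0.6 -0.9] 0.25
```

Request:
send_rows(
  deltas=[
    [0, [20, 22, 0], 0.04],
    [0, [40, 44, 0], 0.087],
    [0, [55, 61, 0], 0.087],
    [0, [59, 66, 20], 0.087],
    [0, [59, 66, 55], 0.087],
    [0, [59, 66, 90], 0.087],
    [0, [59, 66, 110], 0.087],
    [0, [59, 66, 118], 0.087],
    [0, [59, 66, 118], 0.087],
    [0, [59, 66, 118], 0.087],
  ],
)

```text
t: 21.45
tool_pos: [636.3, -97.5, 311.1]
orientation: [0.71, 0.705, 0.001, 0.001]
force: [0.1, -0.5, -1.5]
finger_gap: 0.25
grasp_force: 59.7
```

```bash
python3 to.py 636.6 -96 293
```

```text
21.45 [636.3 -97.5 311.1] yaw(tool y) -0.007 delta [ 1.5  0.3 18.1] F [ 0.1 -0.5 -1.5] 0.25
```

Request:
send_rows(
  deltas=[
    [0, [1.2, 0.3, 8], 0],
    [0, [1.2, 0.3, 13], 0],
    [0, [1.2, 0.3, 16], 0],
    [0, [1.2, 0.3, 17], 0],
    [0, [1.2, 0.3, 18], 0],
    [0, [1.2, 0.3, 18], 0],
  ],
)

```text
t: 22.05
tool_pos: [636.3, -96.4, 292.7]
orientation: [0.71, 0.705, 0.0, 0.0]
force: [-2.2, 0.6, 5.0]
finger_gap: 0.249
grasp_force: 60.8
```

Request:
send_rows(
  deltas=[
    [0, [0, 0, 0.5], 0],
    [0, [0, 0, 1], 0],
    [0, [0, 0, 1], 0],
  ],
)

```text
t: 22.35
tool_pos: [636.3, -96.4, 292.7]
orientation: [0.71, 0.705, 0.0, 0.001]
force: [-4.8, -0.2, 9.6]
finger_gap: 0.252
grasp_force: 61.2
```

Request:
send_rows(
  deltas=[
    [0, [0, 0, -1], 0],
    [0, [0, 0, -1], 0],
    [0.3, [0, 0, -1], 0],
    [0.4, [0, 0, -1], 0],
    [0.5, [0, 0, -1], 0],
    [0.5, [0, 0, -1], 0],
    [0.5, [0, 0, -10], 0],
    [0.5, [0, 0, -35], 0],
    [0.5, [0, 0, -75], 0],
    [0.6, [0, 0, -110], 0],
  ],
)

```text
t: 23.35
tool_pos: [636.1, -96.2, 402.6]
orientation: [0.71, 0.705, 0.0, 0.0]
force: [0.4, -0.3, 0.9]
finger_gap: 0.598
grasp_force: 0.0
```

Request:
send_rows(
  deltas=[
    [1, [-15, -2, 0], -0.14],
    [1, [-45, -6, 0], -0.28],
    [1, [-85, -11, 0], -0.42],
    [1, [-125, -16, 0], -0.56],
    [1, [-165, -21, 0], -0.7],
    [1, [-205, -26, 0], -0.84],
    [1, [-225, -29, 0], -0.98],
    [1, [-225, -29, 0], -1.12],
    [1, [-225, -29, 0], -1.26],
    [1, [-225, -29, 0], -1.4],
  ],
)

```text
t: 24.35
tool_pos: [605.6, -321.4, 400.9]
orientation: [0.086, 0.996, -0.0, 0.0]
force: [-0.3, -0.2, 0.1]
finger_gap: 0.995
grasp_force: 0.0
```

Request:
send_rows(
  deltas=[
    [1, [0, 0, 0], -0.1],
    [1, [0, 0, 0], -0.17],
    [1, [0, 0, 0], -0.17],
  ],
)

```text
t: 24.65
tool_pos: [605.7, -321.0, 400.9]
orientation: [0.004, 1.0, -0.0, 0.0]
force: [0.0, -0.2, 0.3]
finger_gap: 0.997
grasp_force: 0.0
```

```bash
python3 to.py 607.5 -321.5 190; python3 snap.py w5
python3 - <<'E'
from h import *
import pickle
w=cam("wrist",pickle.load(open("w5.pkl","rb")))
a=cv2.imread("pics/w5.png");h=cv2.cvtColor(a,cv2.COLOR_BGR2HSV)
m=cv2.inRange(h,(22,120,50),(40,255,255));n,l,st,ce=cv2.connectedComponentsWithStats(m)
for i in np.argsort(-st[1:,4])[:3]+1: print(st[i],ce[i],onz(w,ce[i],30), [onz(w,(st[i][0]+k,ce[i][1]),28)[:2] for k in (0,st[i][2])])
b=read_camera("side");s=read_camera("scene");cv2.imwrite("pics/s5.png",s)
cv2.imwrite("pics/w5v.png",np.hstack([cv2.resize(a,(400,300)),cv2.resize(b[130:270,220:380],(400,350),interpolation=cv2.INTER_CUBIC)[:300]]))
E
```

```text
24.65 [ 605.7 -321.   400.9] yaw(tool y) 1.564 delta [ -1.6  -0.4 210.9] F [ 0.  -0.2  0.3] 1.0
24.65 [ 605.71461546 -321.02496131  400.94600184]
[ 251  156   54   55 2299] [277.25576338 182.33623314] [ 605.91412119 -321.44705539   30.        ] [array([ 606.1752524 , -350.02431094]), array([ 606.61988418, -291.26404325])]
[519  78   1   1   1] [519.  78.] [503.24490171 -84.23687806  30.        ] [array([503.11734391, -82.84552953]), array([503.12487759, -81.86216697])]
```

View pics/w5v.png

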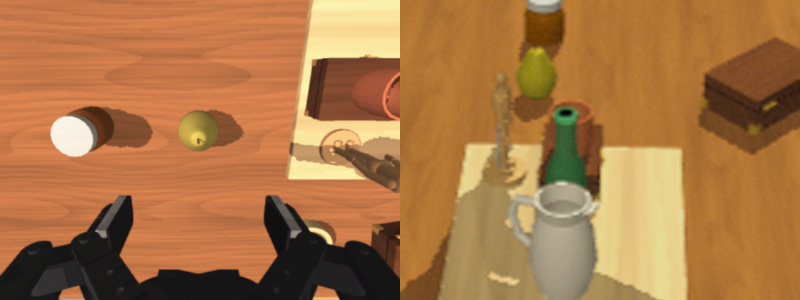

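Request:
send_rows(
  deltas=[
    [1, [-1, 0, 30], 0],
    [1, [-1, 0, 75], 0],
    [1, [-1, 0, 120], 0],
    [1, [-1, 0, 160], 0],
    [1, [-1, 0, 190], 0],
    [1, [-1, 0, 206], 0],
    [1, [-1, 0, 211], 0],
    [1, [-1, 0, 211], 0],
    [0.8, [-1, 0, 211], 0],
    [0.6, [-1, 0, 211], 0],
  ],
)

```text
t: 25.8
tool_pos: [607.3, -321.4, 191.9]
orientation: [0.004, 1.0, -0.001, 0.002]
force: [-4.0, 3.4, 46.0]
finger_gap: 0.691
grasp_force: 49.8
```

Request:
send_rows(
  deltas=[
    [0.5, [0, 0, 0], 0],
    [0.4, [0, 0, 0], 0],
    [0.3, [0, 0, 0], 0],
    [0.2, [0, 0, 0], 0],
    [0, [0, 0, 0], 0],
    [0, [0, 0, 0], 0],
  ],
)

```text
t: 26.4
tool_pos: [607.5, -321.4, 192.4]
orientation: [0.004, 1.0, -0.001, 0.002]
force: [0.4, -0.0, 6.0]
finger_gap: 0.685
grasp_force: 64.9
```

```bash
python3 to.py 450.7 22.5 205
```

```text
26.4 [ 607.5 -321.4  192.4] yaw(tool y) 1.563 delta [159.4 342.7 -14.2] F [ 0.4 -0.   6. ] 0.69
```

Request:
send_rows(
  deltas=[
    [0, [0, 0, -10], 0],
    [0, [0, 0, -30], 0],
    [0, [0, 0, -70], 0],
    [0, [0, 0, -110], 0],
    [0, [0, 0, -140], 0],
    [0, [0, 0, -150], 0],
    [0, [12, 25, -150], 0],
    [0, [30, 64, -150], 0],
    [0, [49, 105, -150], 0],
    [0, [68, 146, -150], 0],
  ],
)

```text
t: 27.4
tool_pos: [538.7, -173.2, 337.6]
orientation: [0.004, 1.0, 0.001, -0.001]
force: [-0.1, 0.6, -0.8]
finger_gap: 0.686
grasp_force: 64.8
```

Request:
send_rows(
  deltas=[
    [0, [19, 41, 0], 0],
    [0, [38, 82, 0], 0],
    [0, [57, 123, 0], 0],
    [0, [76, 164, 0], 0],
    [0, [88, 190, 0], 0],
    [0, [91, 197, 0], 0],
    [0, [91, 197, 20], 0],
    [0, [91, 197, 60], 0],
    [0, [91, 197, 90], 0],
    [0, [91, 197, 90], 0],
  ],
)

```text
t: 28.4
tool_pos: [449.0, 22.6, 244.4]
orientation: [0.004, 1.0, -0.0, -0.005]
force: [-0.0, 0.5, -1.0]
finger_gap: 0.684
grasp_force: 65.2
```

```bash
python3 to.py 451 23 207.4;python3 - <<'E'
from h import *
b=read_camera("side");s=read_camera("scene")
cv2.imwrite("pics/v6.png",np.hstack([cv2.resize(b[100:270,220:390],(400,400),interpolation=cv2.INTER_CUBIC),cv2.resize(s[80:240,200:360],(400,400),interpolation=cv2.INTER_CUBIC)]))
E
```

```text
28.4 [449.   22.6 244.4] yaw(tool y) 1.562 delta [-2.4  0.4 36.9] F [-0.   0.5 -1. ] 0.68
```

View pics/v6.png

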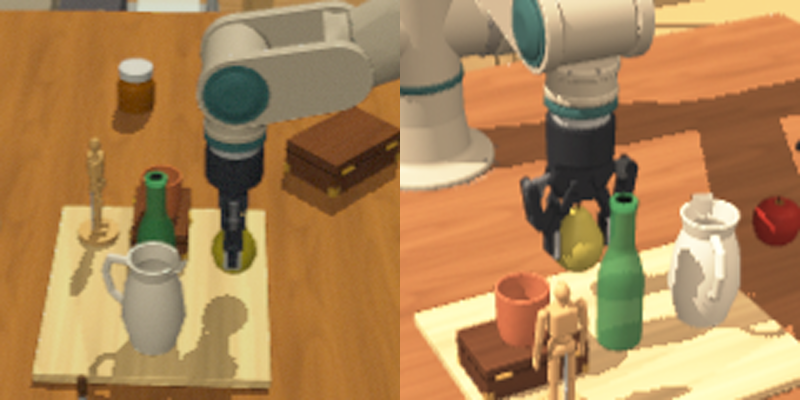

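Request:
send_rows(
  deltas=[
    [0, [-1.5, 0.3, 10], 0],
    [0, [-1.5, 0.3, 22], 0],
    [0, [-1.5, 0.3, 28], 0],
    [0, [-1.5, 0.3, 30], 0],
    [0, [-1.5, 0.3, 30], 0],
    [0, [-1.5, 0.3, 30], 0],
  ],
)

```text
t: 29.1
tool_pos: [452.1, 23.5, 219.5]
orientation: [0.004, 1.0, -0.0, 0.0]
force: [0.2, -0.9, -0.7]
finger_gap: 0.685
grasp_force: 65.2
```

```bash
python3 to.py 451 23 207.4
```

```text
29.1 [452.1  23.5 219.5] yaw(tool y) 1.563 delta [ 1.1 -0.5 12.1] F [ 0.2 -0.9 -0.7] 0.69
```

Request:
send_rows(
  deltas=[
    [0, [1, -0.5, 4], 0],
    [0, [1, -0.5, 7], 0],
    [0, [1, -0.5, 9], 0],
    [0, [1, -0.5, 10], 0],
    [0, [1, -0.5, 11], 0],
    [0, [1, -0.5, 11], 0],
  ],
)

```text
t: 29.7
tool_pos: [450.9, 22.9, 208.1]
orientation: [0.004, 1.0, -0.0, -0.0]
force: [-0.3, 0.5, -1.6]
finger_gap: 0.684
grasp_force: 65.2
```

Request:
send_rows(
  deltas=[
    [0, [0, 0, 0.5], 0],
    [0, [0, 0, 1], 0],
    [0, [0, 0, 1], 0],
  ],
)

```text
t: 30.0
tool_pos: [451.0, 22.9, 207.5]
orientation: [0.004, 1.0, -0.0, 0.0]
force: [-0.4, 0.2, 1.9]
finger_gap: 0.681
grasp_force: 65.4
```

Request:
send_rows(
  deltas=[
    [0, [0, 0, 0.5], 0],
    [0, [0, 0, 1], 0],
    [0, [0, 0, 1], 0],
  ],
)

```text
t: 30.3
tool_pos: [451.2, 23.0, 207.4]
orientation: [0.004, 1.0, -0.0, 0.0]
force: [-4.1, -0.2, 9.4]
finger_gap: 0.681
grasp_force: 66.2
```

Request:
send_rows(
  deltas=[
    [0, [0, 0, -1], 0],
    [0, [0, 0, -1], 0],
    [0.7, [0, 0, -1], 0],
    [0.78, [0, 0, -1], 0],
    [0.9, [0, 0, -1], 0],
    [1, [0, 0, -1], 0],
    [1, [0, 0, -12], 0],
    [1, [0, 0, -45], 0],
    [1, [0, 0, -90], 0],
    [1, [0, 0, -135], 0],
  ],
)

```text
t: 31.3
tool_pos: [450.5, 23.0, 343.4]
orientation: [0.004, 1.0, 0.0, -0.0]
force: [1.8, -0.1, 1.5]
finger_gap: 0.999
grasp_force: 0.0
```

Request:
send_rows(
  deltas=[
    [1, [2, 20, -15], 0],
    [1, [4, 60, -40], 0],
    [1, [8, 110, -50], 0],
    [1, [12, 160, -50], 0],
    [1, [16, 210, -50], 0],
    [1, [18, 255, -50], 0],
    [1, [18, 285, -50], 0],
    [1, [18, 300, -50], 0],
    [1, [18, 302, -50], 0],
    [1, [18, 302, -50], 0],
  ],
)

```text
t: 32.3
tool_pos: [435.5, 324.4, 391.4]
orientation: [0.004, 1.0, -0.0, 0.0]
force: [0.3, 0.1, -0.7]
finger_gap: 0.999
grasp_force: 0.0
```

```bash
python3 to.py 435 325 179; python3 snap.py w7
python3 - <<'E'
from h import *
import pickle
np.set_printoptions(precision=1,suppress=True)
w=cam("wrist",pickle.load(open("w7.pkl","rb")))
def blob(w,a,lo,hi,z):
    h=cv2.cvtColor(a,cv2.COLOR_BGR2HSV);n,l,st,ce=cv2.connectedComponentsWithStats(cv2.inRange(h,lo,hi))
    i=np.argsort(-st[1:,4])[0]+1;x,y,ww,hh,_=st[i];print(st[i],onz(w,(x+ww/2,y+hh/2),z),onz(w,ce[i],z))
a=cv2.imread("pics/w7.png")
blob(w,a,(0,190,30),(4,255,255),31)
blob(w,a,(22,120,50),(40,255,255),28)
cv2.imwrite("pics/w7v.png",a)
E
```

```text
32.3 [435.5 324.4 391.4] yaw(tool y) 1.563 delta [  0.5   0.7 212.4] F [ 0.3  0.1 -0.7] 1.0
32.3 [435.46379877 324.40054146 391.44454212]
[ 249  154   60   60 2555] [434.8 325.8  31. ] [433.8 325.3  31. ]
[  0 177  24  52 874] [454.1  37.1  28. ] [453.8  34.   28. ]
```

View pics/w7v.png

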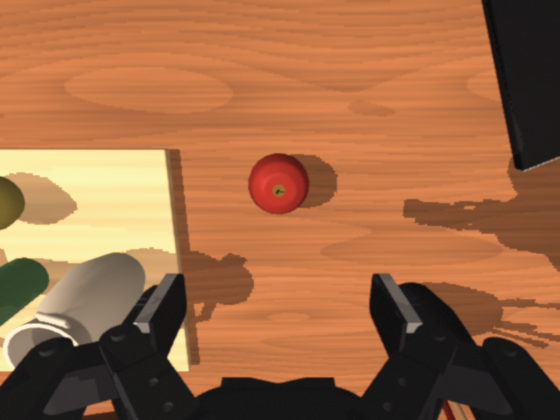

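Request:
send_rows(
  deltas=[
    [1, [0.5, 1, 30], 0],
    [1, [0.5, 1, 75], 0],
    [1, [0.5, 1, 120], 0],
    [1, [0.5, 1, 160], 0],
    [1, [0.5, 1, 190], 0],
    [1, [0.5, 1, 207], 0],
    [1, [0.5, 1, 212], 0],
    [1, [0.5, 1, 212], 0],
    [0.85, [0.5, 1, 212], 0],
    [0.75, [0.5, 1, 212], 0],
  ],
)

```text
t: 33.35
tool_pos: [435.4, 326.1, 180.9]
orientation: [0.004, 1.0, 0.001, 0.001]
force: [0.0, -1.4, 1.2]
finger_gap: 0.75
grasp_force: 0.7
```

Request:
send_rows(
  deltas=[
    [0.7, [0, 0, 0], 0],
    [0.6, [0, 0, 0], 0],
    [0.4, [0, 0, 0], 0],
    [0.2, [0, 0, 0], 0],
    [0, [0, 0, 0], 0],
    [0, [0, 0, 0], 0],
  ],
)

```text
t: 33.95
tool_pos: [435.5, 326.2, 181.5]
orientation: [0.004, 1.0, 0.001, 0.002]
force: [-1.8, -2.6, 6.7]
finger_gap: 0.728
grasp_force: 64.9
```

```bash
python3 to.py 452 126 195
```

```text
33.95 [435.5 326.2 181.5] yaw(tool y) 1.563 delta [ -18.1 -200.1  -13.7] F [-1.8 -2.6  6.7] 0.73
```

Request:
send_rows(
  deltas=[
    [0, [0, 0, -15], 0],
    [0, [0, 0, -50], 0],
    [0, [0, 0, -90], 0],
    [0, [-1, -15, -120], 0],
    [0, [-4, -50, -125], 0],
    [0, [-8, -90, -125], 0],
    [0, [-12, -130, -125], 0],
    [0, [-16, -170, -125], 0],
    [0, [-18, -195, -125], 0],
    [0, [-18, -200, -125], 0],
  ],
)

```text
t: 34.95
tool_pos: [451.2, 123.9, 305.5]
orientation: [0.005, 1.0, -0.0, 0.001]
force: [0.1, 0.6, -2.2]
finger_gap: 0.724
grasp_force: 66.0
```

Request:
send_rows(
  deltas=[
    [0, [0, 0, 20], 0],
    [0, [0, 0, 55], 0],
    [0, [0, 0, 85], 0],
    [0, [0, 0, 98], 0],
    [0, [0, 0, 101], 0],
    [0, [0, 0, 101], 0],
    [0, [0, 0, 101], 0],
  ],
)

```text
t: 35.65
tool_pos: [451.9, 126.3, 205.0]
orientation: [0.004, 1.0, 0.0, 0.001]
force: [-0.4, -1.1, -0.8]
finger_gap: 0.721
grasp_force: 66.0
```

```bash
python3 to.py 452 126 196.5
```

```text
35.65 [451.9 126.3 205. ] yaw(tool y) 1.563 delta [-0.1 -0.3  8.5] F [-0.4 -1.1 -0.8] 0.72
```

Request:
send_rows(
  deltas=[
    [0, [0, 0, 4], 0],
    [0, [0, 0, 6], 0],
    [0, [0, 0, 7], 0],
    [0, [0, 0, 8], 0],
    [0, [0, 0, 8], 0],
  ],
)

```text
t: 36.15
tool_pos: [451.6, 126.0, 196.5]
orientation: [0.004, 1.0, 0.0, 0.0]
force: [-3.6, -1.2, 8.2]
finger_gap: 0.728
grasp_force: 66.9
```

Request:
send_rows(
  deltas=[
    [0, [0, 0, 0.5], 0],
    [0, [0, 0, 1], 0],
    [0, [0, 0, 1], 0],
  ],
)

```text
t: 36.45
tool_pos: [451.7, 126.0, 196.5]
orientation: [0.004, 1.0, 0.0, 0.001]
force: [-8.0, -2.5, 15.6]
finger_gap: 0.727
grasp_force: 67.6
```

Request:
send_rows(
  deltas=[
    [0, [0, 0, 0.5], 0],
    [0, [0, 0, 1], 0],
    [0, [0, 0, 1], 0],
  ],
)

```text
t: 36.75
tool_pos: [451.9, 126.0, 196.4]
orientation: [0.004, 1.0, 0.0, 0.001]
force: [-11.3, -2.9, 23.4]
finger_gap: 0.727
grasp_force: 68.2
```

Touching; back off, release, rise, and look from above the board.

Request:
send_rows(
  deltas=[
    [0, [0, 0, -2.5], 0],
    [0, [0, 0, -2.5], 0],
    [0.77, [0, 0, -2.5], 0],
    [0.85, [0, 0, -2.5], 0],
    [0.95, [0, 0, -2.5], 0],
    [1, [0, 0, -2.5], 0],
    [1, [0, 0, -15], 0],
    [1, [0, 0, -50], 0],
    [1, [0, 0, -100], 0],
    [1, [0, 0, -145], 0],
  ],
)

```text
t: 37.75
tool_pos: [450.9, 125.9, 341.1]
orientation: [0.004, 1.0, 0.0, 0.0]
force: [0.4, -0.2, 0.1]
finger_gap: 0.996
grasp_force: 0.0
```

Request:
send_rows(
  deltas=[
    [1, [0, -10, -40], 0],
    [1, [0, -40, -80], 0],
    [1, [0, -70, -110], 0],
    [1, [0, -90, -120], 0],
    [1, [0, -100, -120], 0],
    [1, [0, -100, -120], 0],
    [1, [0, -100, -120], 0],
  ],
)

```text
t: 38.45
tool_pos: [450.4, 26.4, 457.1]
orientation: [0.004, 1.0, 0.0, -0.001]
force: [-1.1, 0.3, -1.0]
finger_gap: 1.002
grasp_force: 0.0
```

```bash
python3 snap.py w8
python3 - <<'E'
from h import *
s=read_camera("scene");cv2.imwrite("pics/s8.png",s);d=read_camera("side");cv2.imwrite("pics/d8.png",d);a=cv2.imread("pics/w8.png")
cv2.imwrite("pics/v8.png",np.hstack([cv2.resize(a,(400,300)),cv2.resize(s[130:265,195:375],(400,300),interpolation=cv2.INTER_CUBIC)]))
E
```

```text
38.45 [450.39861354  26.4054031  457.09826196]
```

View pics/v8.png

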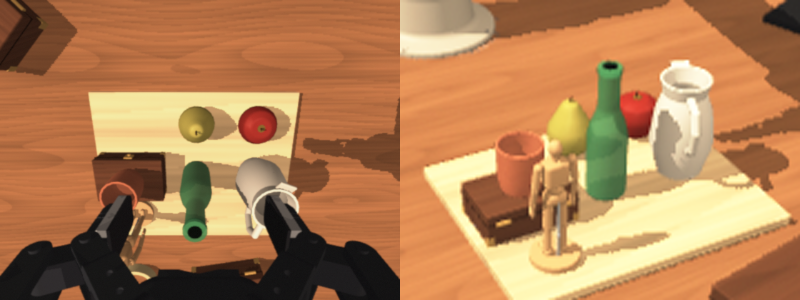

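Run:
```python
from h import *
import pickle
np.set_printoptions(precision=1,suppress=True)
w=cam("wrist",pickle.load(open("w8.pkl","rb")));cs=cam("scene");cd=cam("side")
def blob(n,w,a,lo,hi,z,roi):
    h=cv2.cvtColor(a,cv2.COLOR_BGR2HSV);m=cv2.inRange(h,lo,hi);k=np.zeros_like(m);k[roi[1]:roi[3],roi[0]:roi[2]]=255
    N,l,st,ce=cv2.connectedComponentsWithStats(m&k);i=np.argsort(-st[1:,4])[0]+1;x,y,ww,hh,_=st[i];print(n,st[i],onz(w,(x+ww/2,y+hh/2),z))
a=cv2.imread("pics/w8.png")
blob("apple",w,a,(0,190,30),(4,255,255),46,(320,130,400,220))
blob("pear",w,a,(22,120,50),(40,255,255),43,(240,130,315,210))
print("lip",onz(w,(273,323.5),195))
s=cv2.imread("pics/s8.png")
# predicted outlines check in scene/side
d=cv2.imread("pics/d8.png")
ang=np.linspace(0,2*np.pi,60)
def circ(X,Y,z,r): return np.stack([X+r*np.cos(ang),Y+r*np.sin(ang),0*ang+z],-1)
K=[]
for c,im,roi in((cs,s,(195,130,375,265)),(cd,d,(225,130,345,270))):
    big=cv2.resize(im,None,fx=4,fy=4,interpolation=cv2.INTER_CUBIC)
    for X,Y,z,r in((546.7,-95.7,120,29),(546.7,-95.7,60,25),(636.5,-96.3,25,30),(548,22,195,15.5),(451,23,43,31),(452,126,46,32),(549,135.3,60,42)):
        q=(proj(c,circ(X,Y,z,r))*4+2).astype(int);cv2.polylines(big,[q],True,(255,0,0),1)
    th=-.0095;
    B=lambda x,y,z:[547.7+x-th*y,20+th*x+y,z]
    for z,pts in((60,[(-40,-55),(40,-55),(40,-175),(-40,-175)]),(15,[(-150,-185),(150,-185),(150,185),(-150,185)])):
        q=(proj(c,np.array([B(x,y,z) for x,y in pts]))*4+2).astype(int);cv2.polylines(big,[q],True,(0,0,255),1)
    x0,y0,x1,y1=[v*4 for v in roi];K.append(cv2.resize(big[y0:y1,x0:x1],(400,int(400*(y1-y0)/(x1-x0))),interpolation=cv2.INTER_AREA))
H=max(k.shape[0] for k in K);cv2.imwrite("pics/v9.png",np.hstack([np.vstack([k,np.zeros((H-k.shape[0],400,3),np.uint8)]) for k in K]))
```

```text
apple [ 334  150   53   50 1902] [450.8 126.2  46. ]
pear [ 251  149   48   50 1886] [449.4  23.5  43. ]
lip [547.7  21.8 195. ]
```

View pics/v9.png

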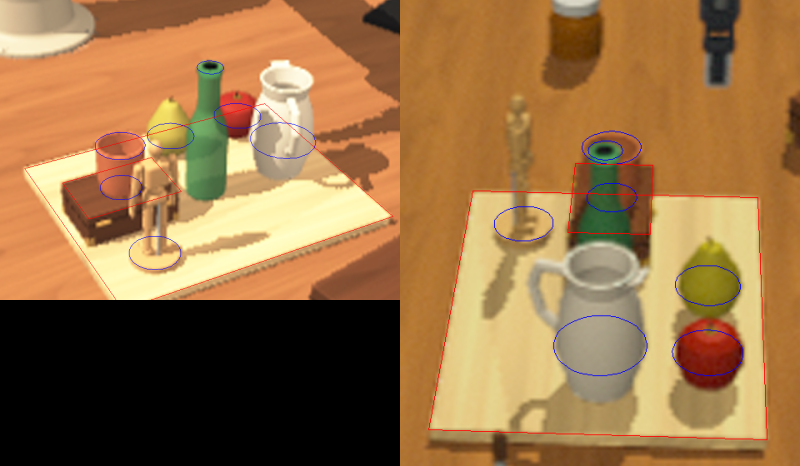

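```bash
python3 -c "
from plant import *
print(close_job())"
```

```text
the job is handed in; nothing more can be done
None
```

The still life is set up and handed in: the bottle, cup, figure, pear and apple went down in that order. In the last pictures, before hand-in, all five were upright and within about 2–3 mm of their targets.

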